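Throw the fixture's toggle clamp with an extension bar

TASK

Clamp the wooden blank in the drilling fixture: take the square aluminium tube from the tray, push it over the clamp's stub handle until its end bears on the collar, and with it swing the handle past the dead point until you feel it press on its stop, so that the blank is locked tight against the fence. Feel your way: a light push at the collar and at the stop is enough (the handle must never take more than 50 N), and do not move the handle with the fingers. Then slide the tube off, lay it flat back in the tray and let go, leaving the other things on the bench where they are.

Things in the scene. Friction and masses are not known exactly. Their poses are not given: they have to be found in the camera images.
- bar_center (a point): centre of the extension bar: a plain aluminium square tube, 180 mm long, 29 x 29 mm outside, square bore 20.5 mm right through, open at both ends, 0.17 kg, lying flat in the tray. Its x axis runs along the tube (both ends are alike), z up
- tray: shallow open grey tray fixed to the bench, outside 270 (x) x 200 (y) x 18 mm high, walls and floor 5 mm thick (floor's top 5 mm above the bench); origin under its centre, on the bench. At the start the bar lies in its -y half, a screwdriver in its +y half
- clamp_pivot (a point): point on the clamp handle's pivot axis, at the mid-height of the handle, 70 mm above the bench. The handle is a level steel arm; this frame turns with it, its x axis points from the pivot out along the handle, z up. Seen from above the handle is thrown clockwise; it starts 0 to 0.32 rad from fully open and stays where it is left (friction 0.13 N m)
- stub_tip (a point): tip of the handle's round stub, 137 mm from the pivot (axes as clamp_pivot). Stub 16 mm across, its last 13 mm tapered to 7 mm; the tube has 2 mm play on it all round. A fixed round collar, 31 mm across, sits on it: its outer face, set by hand and not measured, is 37 to 56 mm from the pivot. Tube home = end on that face, tube centre then 127 to 146 mm from the pivot
- fixture: drilling fixture fixed on the bench: plywood base board 200 (x, -90 to +110 mm) x 275 (y, -65 to +210 mm) x 20 mm high, carrying the toggle clamp and, on its +y side, a wooden fence; origin on the bench under the clamp's pivot. The clamp's plunger runs along +y and pushes the blank against the fence.
- link: flat steel link between the handle's crank and the plunger, 62 mm long. Handle headings in the fixture's frame: fully open 240 deg; below 206 deg a spring resists the throw, at most about 1 N m near 190 deg; none at the dead point 171 deg, past which the handle is pulled on, up to 0.7 N m, to a hard stop. The stop is set by hand and not measured: somewhere from 168 down to 158 deg
- fence_mid (a point): point on the fence's inner face, at the blank's mid-height (axes as the fixture); fence 34 mm above the base board
- blank_center (a point): centre of the square wooden blank to be clamped, 120 (x) x 44 x 44 mm, 0.18 kg, lying loose on the base board along the fence, a few mm off it; it rises to 64 mm above the bench
- blank_back (a point): middle of the blank's face that looks at the fence
- bumper: rubber-faced round bumper, 26 mm across, on the end of the clamp's plunger, 42 mm above the bench; origin at the back of the rubber, 14 mm behind its face
- screwdriver: screwdriver, 200 mm long, wooden grip, lying in the other half of the tray; bystander; origin under its middle
- wrench: flat open-ended wrench, 180 mm long, lying on the bench in front of the fixture; bystander
- turned_a: turned wooden tool handle, standing, 142 mm tall, foot 42 mm across; bystander; origin under its foot
- turned_b: second standing turned wooden handle, same size; bystander
- mallet: hammer with wooden handle, 260 mm long, lying on the bench at the left; bystander
- spare_blank: spare square wooden blank 120 x 44 x 44 mm lying on the bench beyond the tray; bystander
- glue: closed yellow bottle, 160 mm tall, 60 mm across, standing beyond the tray; bystander
There are look-alikes about, which are no part of the job. What is shaped like the part that bears bar_center but pink or red is not meant.

How it is judged:
On the way, in this order (a step that is already met when the one before it is completed fails the run):
1. before the throw the tube is over the stub and pushed home: it bears on the handle's collar with more than 4 N (x of bar_center in the frame of clamp_pivot between 0.12 and 0.15 m and y of bar_center in the frame of clamp_pivot between -0.008 and 0.008 m and z of bar_center in the frame of clamp_pivot between -0.008 and 0.008 m and y of stub_tip in the frame of fixture below -0.071 m and contact force between bar and clamp_handle above 4 N), for 0.1 s.
2. with the tube on it, the handle is swung past the dead point (stub tip more than 26 mm to the fixture's +y side of the pivot; the dead point is at 21 mm) and pressed onto its stop with more than 4 N (x of bar_center in the frame of clamp_pivot between 0.12 and 0.16 m and y of bar_center in the frame of clamp_pivot between -0.008 and 0.008 m and z of bar_center in the frame of clamp_pivot between -0.008 and 0.008 m and y of stub_tip in the frame of fixture above 0.026 m and y of bar_center in the frame of clamp_pivot below -0.0012 m and contact force between bar and clamp_handle above 4 N), for 0.2 s.
At the end, for the whole second after the job is handed in: the handle is locked past the dead point (stub tip over 26 mm to the +y side of the pivot in the fixture's frame), the bumper holds the blank with over 20 N, within 2 mm of the fence and near its middle, and the tube lies flat on the tray's floor, at rest (y of stub_tip in the frame of fixture above 0.026 m and contact force between bumper and blank above 20 N and distance between blank_center and fence_mid below 0.04 m and y of blank_back in the frame of fence_mid above -0.002 m and x of bar_center in the frame of tray between -0.085 and 0.085 m and y of bar_center in the frame of tray between -0.085 and 0.085 m and z of bar_center in the frame of tray below 0.0225 m and linear speed of bar below 0.02 m/s); the robot touches nothing.
It fails at once if the tube and the clamp handle press on each other with more than 50 N (jammed, or leaned on the stop) (contact force between bar and clamp_handle above 50 N).
It fails at once if the fingers push on the clamp handle itself (over 2 N) (contact force between the fingers and clamp_handle above 2 N).
It fails at once if a bystander is moved more than 30 mm (distance of any of screwdriver, wrench, turned_a, turned_b, mallet, spare_blank, glue from where it was at the start of the episode above 0.03 m).
It also fails if it takes over 72 s, if anything falls off the work surface, if the arm or the gripper's body presses on something with over 40 N, if the wrist force passes 120 N, or if a joint passes its speed limit or range.

ROBOT

A 6-joint arm with a two-finger parallel gripper is mounted at the origin on the work surface. World frame = base frame: x ahead of the robot, y to its left, z up, the work surface at z = 0. Lengths are in m, angles in rad, forces in N, time in s.
With the tool pointing down it reaches from about 0.425 to 0.925 m from the base axis. Payload 12.5 kg.
Tool frame: the origin (TCP) lies at the centre of the arm's flange, where the gripper is bolted on; the fingertips stand 173 mm ahead of it and the grasp point (between the pads) lies 155 mm ahead of it; y points along the fingers, z is the direction in which the jaws open and shut, and the axes are right-handed (so a half turn about y gives the same grasp; the last joint's range is limited). The gripper opens to 85 mm and grips with 20 to 120 N. Pads are 22 mm wide; open, the fingers measure 114 mm over their backs; the gripper's body (76 mm by 85 mm) begins 54 mm behind the grasp point. The pads swing forward as they close: fully open they stand 13 mm farther back than shut.
Start: joints at [1.027, 0.491, 1.559, -0, 1.092, -0.106], TCP at [0.265, 0.566, 0.405] pointing down, gripper open.
Joint ranges: [-3.1, 3.1], [-0.84, 2.19], [0.05, 2.79], [-1.13, 4.28], [0.06, 2.93], [-2.69, 2.69]. Speed limits (rad/s): [2.22, 2.22, 2.79, 3.14, 3.14, 3.14].

INTERFACE

Orientations are given as a rotation vector (axis times angle).
In Python, from rig import sense, imaging, order gives the robot as it stands.
- The arm moves only by the shell command python3 -m inch 'ROWS'. ROWS is JSON, a list of rows, each a list of 7 numbers: the shift along the tool's x, y, z in m, then the turn, a rotation vector about the tool's x, y, z in rad, then the closure, from 0 (fully open) to 1 (shut). In form: [[x, y, z, ax, ay, az, jaw], ...]. A call has exactly 10 rows; each row shifts and turns the commanded pose from where the row before left it, along the tool's axes as they then stand; what a row does not reach is not made up. A row lasts 1/12 s, in which the tool goes at most 41.7 mm and 7.16 degrees, less where a joint would pass 70% of its speed; a pose out of reach is approached as far as the arm can. A call with a gripper value outside its range is refused whole. The fingers move at their own pace and stop on an object; the grip force is fixed at half the most. Time passes only in rows, so rows that do not move let the fingers close, or fill a call up. It gives the time, the measured TCP pose, the force and the opening at its end, in the units of the state.
- sense(): the state, without advancing time (a new reading comes with each control period).
- imaging.read_camera(name): name is "scene" or "top" or "wrist"; returns a dict with "img" (400x640x3 uint8, red, green, blue), "intrinsics" (3x3 intrinsics, pixels), "R" (3x3) and "t" (3): a world point X has camera coordinates R X + t. Camera axes: x right, y down, z forward; pixel columns grow to the right and rows downward; lengths in m; the calibration is good to about 2 mm. A picture is of the moment at which its call begins. There is no depth.
- order.close_job(): hands the job in, once; it reports no verdict.
The state is a dict: "time": time; "qpos": joint angles; "joint_velocities": joint speeds; "joint_efforts": joint torques, N m; "tool_pos": TCP position; "ee_rot": TCP orientation; "ft_force": force on the tool from outside, world axes, zero at the start; "wrist_torque": the same for the moment, N m; "opening": finger opening in m.
Only numpy, scipy, OpenCV 4.12 (cv2) and the standard library are available. Lean on these libraries where they do the work, as an engineer would, in place of code of your own. Each camera call takes 0.05 s, during which the arm holds its last target. There are 200 camera calls.

## Working session

There is one attempt and no reset: what is moved stays moved. The work goes in short steps, Python scripts to look and compute and a shell command to move; the robot and the scene stay as the last step left them, time stands still between calls to the robot, and variables do not carry over. Pictures are saved under pics/ and viewed, about 8 in all and at most 12, crops included, and the job is handed in when it is done.

```bash
ls; mkdir -p pics; cat > h.py <<'E'
import numpy as np,cv2
from rig import sense,imaging,order
from scipy.spatial.transform import Rotation as Rn
def cam(n):
    return imaging.read_camera(n)
def save(c,f,box=None,s=1):
    im=c["img"][:,:,::-1]
    if box: im=im[box[1]:box[3],box[0]:box[2]]
    cv2.imwrite("pics/"+f,cv2.resize(im,None,fx=s,fy=s,interpolation=cv2.INTER_CUBIC))
def at(c,u,v,z):
    R=np.array(c["R"]);t=np.array(c["t"]);K=np.array(c["intrinsics"])
    o=-R.T@t; d=R.T@np.linalg.solve(K,[u,v,1]); return o+d*(z-o[2])/d[2]
def px(c,X):
    p=np.array(c["intrinsics"])@(np.array(c["R"])@np.array(X)+np.array(c["t"])); return p[:2]/p[2]
E
python3 - <<'E'
from h import *
import pickle
D={n:cam(n) for n in("top","scene")}
pickle.dump(D,open("d0.pkl","wb"))
for n in D: save(D[n],n+"0.png",s=1.25); c=D[n]; print(n,-np.array(c["R"]).T@c["t"],c["intrinsics"][0][0])
s=sense(); print(s)
print(Rn.from_rotvec(s["ee_rot"]).as_matrix().round(3))
E
```

```text
pics
top [ 0.21567132 -0.05667817  1.34095809] 375.73032097327655
scene [1.12430842 1.23033133 1.37066455] 495.68417816613766
{'time': 0.1, 'qpos': array([ 1.02735123e+00,  4.91518282e-01,  1.55941768e+00, -2.72316257e-05,
        1.09170240e+00, -1.05602627e-01]), 'joint_velocities': array([-0.00166047, -0.00170205, -0.00212234, -0.00013771, -0.00032418,
       -0.00104699]), 'joint_efforts': array([ 1.82749554e-03, -6.19451880e+01, -2.62017041e+01, -9.85049337e-05,
        3.01575834e-03, -5.61048211e-06]), 'tool_pos': array([0.26495751, 0.56602324, 0.40416423]), 'ee_rot': array([-1.54438781,  0.34366583, -0.34317477]), 'ft_force': array([-0.53643535, -0.15484025,  0.19917581]), 'wrist_torque': array([0.02793812, 0.01588821, 0.00155501]), 'opening': 0.08532444500709147}
[[ 0.906 -0.001  0.424]
 [-0.424 -0.001  0.906]
 [-0.    -1.    -0.001]]
```

View pics/top0.png

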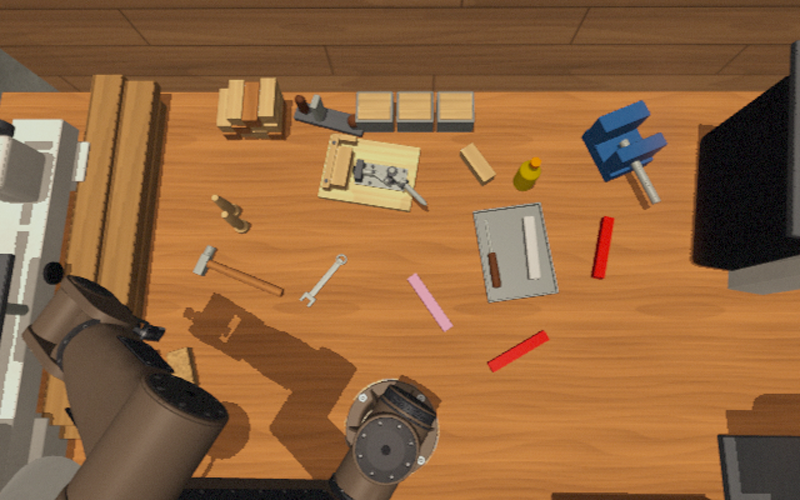

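View pics/scene0.png

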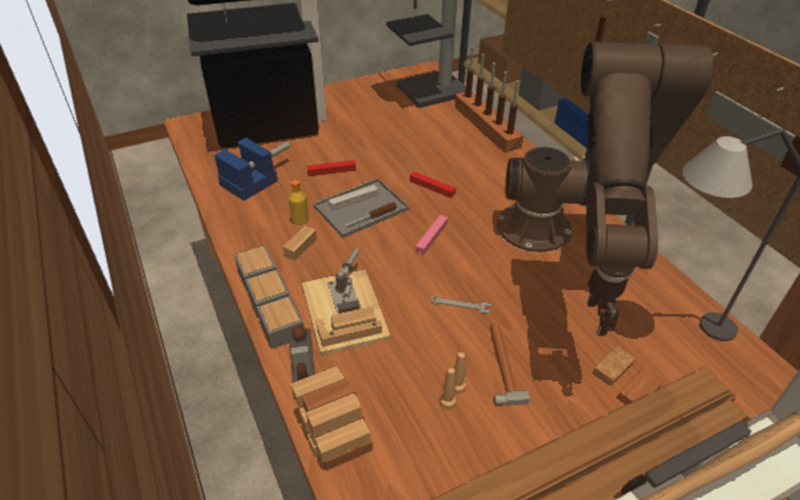

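```bash
python3 - <<'E'
from h import *
import pickle
D=pickle.load(open("d0.pkl","rb"));c=D["top"]
a=c["img"][100:180,245:355,::-1]; b=c["img"][155:250,370:455,::-1]
a=cv2.resize(a,None,fx=5,fy=5,interpolation=cv2.INTER_CUBIC);b=cv2.resize(b,None,fx=5,fy=5,interpolation=cv2.INTER_CUBIC)
cv2.imwrite("pics/a.png",a)
o=np.zeros((475,975+0,3),np.uint8);o[:400,:550]=a;o[:,550:975]=b
cv2.imwrite("pics/crop1.png",cv2.resize(o,None,fx=.82,fy=.82,interpolation=cv2.INTER_AREA))
print(c["R"])
E
```

```text
[[ 0.00600945 -0.99989637 -0.01308188]
 [-0.98032401 -0.00330961 -0.19736737]
 [ 0.19730362  0.01401055 -0.98024231]]
```

View pics/crop1.png

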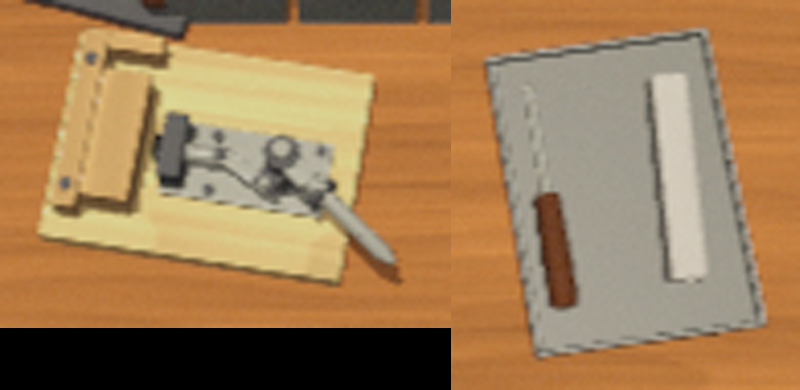

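```bash
cat >> h.py <<'E'
def fit2(local,world):
    L=np.array(local)[:,:2];W=np.array(world)[:,:2];l=L.mean(0);w=W.mean(0)
    H=(L-l).T@(W-w); th=np.arctan2(H[0,1]-H[1,0],H[0,0]+H[1,1])
    R=np.array([[np.cos(th),-np.sin(th)],[np.sin(th),np.cos(th)]]);t=w-R@l
    return th,t,np.linalg.norm((W-(L@R.T+t)),axis=1)
E
python3 - <<'E'
from h import *
import pickle
D=pickle.load(open("d0.pkl","rb"));c=D["top"]
A=lambda x,y,z:at(c,245+x/4.1,100+y/4.1,z)
B=lambda x,y,z:at(c,370+(x-451)/4.1,155+y/4.1,z)
th,t,e=fit2([(.11,-.065),(-.09,-.065),(-.09,.21),(.11,.21)],[A(373,73,.02),A(340,283,.02),A(40,237,.02),A(80,30,.02)])
print("fixture",th,t,e)
tip=A(391,261,.07);print("tip",tip)
d=tip[:2]-t;print(np.hypot(*d),np.degrees(np.arctan2(d[1],d[0])),np.degrees(np.arctan2(d[1],d[0])-th)%360)
th2,t2,e=fit2([(.135,.1),(.135,-.1),(-.135,-.1),(-.135,.1)],[B(487,60,.018),B(707,30,.018),B(765,325,.018),B(538,355,.018)])
print("tray",th2,t2,e)
th3,t3,e=fit2([(.09,.0145),(.09,-.0145),(-.09,-.0145),(-.09,.0145)],[B(651,75,.034),B(686,73,.034),B(706,277,.034),B(670,281,.034)])
print("bar",th3,t3,e)
E
```

```text
fixture -0.15133384097311076 [0.70226735 0.0024348 ] [0.001435   0.00147114 0.00185468 0.00140993]
tip [ 0.60718874 -0.09178977  0.07      ]
0.1338589290226147 -135.25848842121533 233.4123019640479
tray 0.1397286338964868 [ 0.48356513 -0.34990575] [0.00277202 0.00226917 0.00255046 0.00324486]
bar 0.047310741100647986 [ 0.49326337 -0.39363763] [0.00083057 0.00124637 0.00095484 0.00195207]
```

Candidates for the tube, in top0.png pixels: white bar in the tray's −y half (531,247), pink (430,302), red (518,350), red (603,247). The vise lever at (648,185) could be mistaken for the stub. I choose the white/aluminium one in the tray. The close crop shows it lying opposite the screwdriver, and its fitted size agrees to within 2 mm. The stub tip measures 134 mm from the pivot, which fits the given 137.

```bash
python3 -m inch '[[0.0334,0,-0.0187,0,0,0,0],[0.0334,0,-0.0187,0,0,0,0],[0.0334,0,-0.0187,0,0,0,0],[0.0334,0,-0.0187,0,0,0,0],[0.0334,0,-0.0187,0,0,0,0],[0.0334,0,-0.0187,0,0,0,0],[0.0334,0,-0.0187,0,0,0,0],[0.0334,0,-0.0187,0,0,0,0],[0.0334,0,-0.0187,0,0,0,0],[0.0334,0,-0.0187,0,0,0,0]]'
python3 -m inch '[[0.0334,0,-0.0187,0,0,0,0],[0.0334,0,-0.0187,0,0,0,0],[0.0334,0,-0.0187,0,0,0,0],[0.0334,0,-0.0187,0,0,0,0],[0.0334,0,-0.0187,0,0,0,0],[0,0,0,0,0.12,0,0],[0,0,0,0,0.12,0,0],[0,0,0,0,0.12,0,0],[0,0,0,0,0.12,0,0],[0,0,0,0,0.12,0,0]]'
python3 -m inch '[[0,0,0,0,0.12,0,0],[0,0,0,0,0.12,0,0],[0,0,0,0,0.12,0,0],[0,0,0,0,0.12,0,0],[0,0,0,0,0.12,0,0],[0,0,0,0,0.12,0,0],[0,0,0,0,0.12,0,0],[0,0,0,0,0.12,0,0],[0,0,0,0,0.12,0,0],[0,0,0,0,0.12,0,0]]'
cat >> h.py <<'E'
def goal(p,head,pr=True):
    "tool-frame shift & turn from measured pose to TCP p with tool x at heading head (deg), tool down"
    s=sense();R=Rn.from_rotvec(s["ee_rot"]).as_matrix();h=np.radians(head)
    x=np.array([np.cos(h),np.sin(h),0]);y=np.array([0,0,-1.]);G=np.column_stack([x,y,np.cross(x,y)])
    print("t",s["time"].__round__(2),"tcp",s["tool_pos"].round(4),"hd",np.degrees(np.arctan2(R[1,0],R[0,0])).round(2),"yax",R[:,1].round(4),"F",s["ft_force"].round(1),"M",s["wrist_torque"].round(2),"open",round(float(s["opening"]),4),"q",s["qpos"].round(2))
    print("shift",(R.T@(np.array(p)-s["tool_pos"])).round(4),"turn",Rn.from_matrix(R.T@G).as_rotvec().round(4))
E
python3 -c "
from h import *
goal([.493,-.394,.40],-177.3)"
```

```text
time: 0.93
tool_pos: [0.4889, 0.2534, 0.4046]
ee_rot: [-1.544, 0.344, -0.343]
ft_force: [1.2, -0.1, 0.3]
opening: 0.0855
time: 1.77
tool_pos: [0.5998, 0.0995, 0.4043]
ee_rot: [-1.414, 0.814, -0.813]
ft_force: [0.9, -0.3, -0.2]
opening: 0.0855
time: 2.6
tool_pos: [0.5997, 0.0996, 0.4044]
ee_rot: [-0.812, 1.686, -1.685]
ft_force: [0.7, 0.1, 0.1]
opening: 0.0851
t 2.6 tcp [0.5997 0.0996 0.4044] hd -128.56 yax [-7.e-04  0.e+00 -1.e+00] F [0.7 0.1 0.1] M [ 0.01 -0.06 -0.06] open 0.0851 q [0.06 0.47 1.6  0.   1.07 0.73]
shift [0.4525 0.0044 0.2242] turn [3.000e-04 8.507e-01 6.000e-04]
```

```bash
python3 -c "
from h import *
import pickle
c=cam('wrist');pickle.dump(c,open('w0.pkl','wb'))
print(-np.array(c['R']).T@c['t'],c['intrinsics'][0][0]);print(np.array(c['R']).round(2))
for X in [(.702,.002,.07),(.607,-.092,.07),(.48,-.21,.07)]: print(px(c,X))"
python3 -m inch '[[0.0348,0,0.01725,0,0,0,0],[0.0348,0,0.01725,0,0,0,0],[0.0348,0,0.01725,0,0,0,0],[0.0348,0,0.01725,0,0,0,0],[0.0348,0,0.01725,0,0,0,0],[0.0348,0,0.01725,0,0,0,0],[0.0348,0,0.01725,0,0,0,0],[0.0348,0,0.01725,0,0,0,0],[0.0348,0,0.01725,0,0,0,0],[0.0348,0,0.01725,0,0,0,0]]'
python3 -m inch '[[0.0348,0,0.01725,0,0,0,0],[0.0348,0,0.01725,0,0,0,0],[0.0348,0,0.01725,0,0,0,0],[0,0,0,0,0.1215,0,0],[0,0,0,0,0.1215,0,0],[0,0,0,0,0.1215,0,0],[0,0,0,0,0.1215,0,0],[0,0,0,0,0.1215,0,0],[0,0,0,0,0.1215,0,0],[0,0,0,0,0.1215,0,0]]'
python3 -c "
from h import *
import pickle
c=cam('wrist');pickle.dump(c,open('w1.pkl','wb'))
print(-np.array(c['R']).T@c['t'])
for X in [(.493,-.394,.034)]: print(px(c,X))
d=pickle.load(open('w0.pkl','rb'))
a=np.vstack([d['img'],c['img']])[:,:,::-1]
cv2.imwrite('pics/w01.png',cv2.resize(a,(480,600),interpolation=cv2.INTER_AREA))
goal([.493,-.394,.2],-177.3)"
```

```text
[0.64728009 0.15672668 0.37332295] 346.06304029074124
[[ 0.78 -0.62  0.  ]
 [-0.6  -0.75  0.29]
 [-0.18 -0.23 -0.96]]
[470.60478298 195.65220875]
[438.64199019 320.33027677]
[401.72274131 446.03051092]
time: 3.48
tool_pos: [0.5193, -0.2823, 0.4046]
ee_rot: [-0.818, 1.679, -1.679]
ft_force: [1.5, -0.7, -0.2]
opening: 0.085
time: 4.32
tool_pos: [0.4961, -0.3946, 0.4043]
ee_rot: [-0.056, 2.197, -2.195]
ft_force: [-0.2, -0.6, -0.5]
opening: 0.0853
[ 0.57148284 -0.39176545  0.3733044 ]
[316.2405135  178.11366499]
t 4.37 tcp [ 0.4961 -0.3946  0.4044] hd -177.64 yax [-3.e-04  5.e-04 -1.e+00] F [-0.1 -0.   0.5] M [ 0.04 -0.02 -0.02] open 0.0853 q [-0.78  0.5   1.54  0.    1.1   0.75]
shift [ 0.003   0.2044 -0.0006] turn [ 0.0005 -0.0059  0.0003]
```

View pics/w01.png

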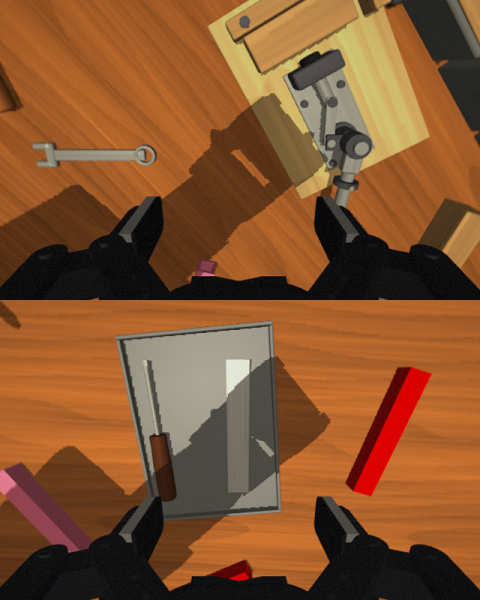

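```bash
python3 - <<'E'
from h import *
import pickle
c=pickle.load(open('w1.pkl','rb'))
g=c['img'][60:280,270:360,::-1]
P=[at(c,u,v,.034) for u,v in [(301,80),(332,79),(332,257),(304,258)]]
# order: image up = world?
print(np.round(P,4))
L=[(.09,.0145),(.09,-.0145),(-.09,-.0145),(-.09,.0145)]
print(fit2(L,P))
c=pickle.load(open('w0.pkl','rb'))
save(c,'stub.png',(380,100,560,280),3.2)
E
```

```text
[[ 0.5852 -0.3754  0.034 ]
 [ 0.5875 -0.404   0.034 ]
 [ 0.4069 -0.4152  0.034 ]
 [ 0.4042 -0.3851  0.034 ]]
(np.float64(0.058341584793544926), array([ 0.49597183, -0.394919  ]), array([0.00030804, 0.00085998, 0.00053454, 0.00119785]))
```

View pics/stub.png

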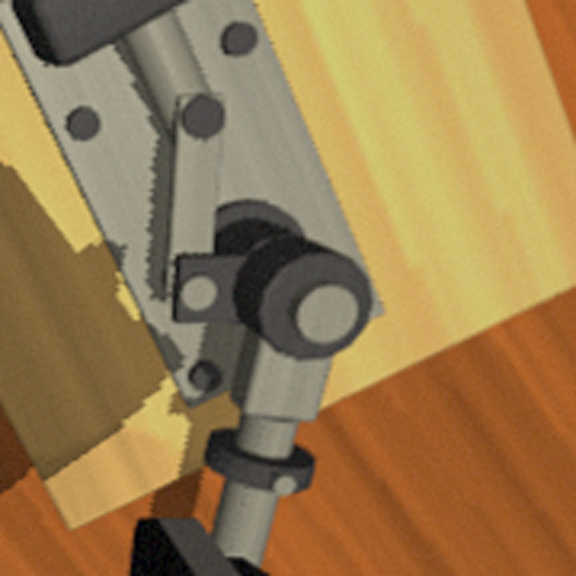

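Second view: the tube spans about (226..250, 360..493) in the montage. That gives centre (0.496, −0.395), 3.3° heading, a length of 180 mm and a fit error of 1 mm. The stub crop shows the round collar at (260,462), with the stub leaving it downward. Now descending with the jaw partly closed.

```bash
python3 -m inch '[[0,0.02,0,0,-0.017,0,0.35],[0,0.02,0,0,0,0,0.35],[0,0.02,0,0,0,0,0.35],[0,0.02,0,0,0,0,0.35],[0,0.02,0,0,0,0,0.35],[0,0.02,0,0,0,0,0.35],[0,0.02,0,0,0,0,0.35],[0,0.02,0,0,0,0,0.35],[0,0.015,0,0,0,0,0.35],[0,0.005,0,0,0,0,0.35]]'
python3 -c "
from h import *
goal([.496,-.395,.182],-176.7)"
```

```text
time: 5.2
tool_pos: [0.4958, -0.3942, 0.2222]
ee_rot: [-0.085, 2.187, -2.181]
ft_force: [-0.3, -0.2, -0.7]
opening: 0.0556
t 5.2 tcp [ 0.4958 -0.3942  0.2222] hd -175.69 yax [-0.0025  0.0026 -1.    ] F [-0.3 -0.2 -0.7] M [0.03 0.01 0.  ] open 0.0556 q [-0.78  0.72  1.69  0.    0.74  0.72]
shift [-0.0003  0.0402  0.0009] turn [0.0028 0.0176 0.0023]
```

```bash
python3 -m inch '[[0,0.01,0,0,0.008,0,0.35],[0,0.01,0,0,0,0,0.35],[0,0.01,0,0,0,0,0.35],[0,0.01,0,0,0,0,0.35],[0,0,0,0,0,0,0.35],[0,0,0,0,0,0,1],[0,0,0,0,0,0,1],[0,0,0,0,0,0,1],[0,0,0,0,0,0,1],[0,0,0,0,0,0,1]]'
python3 -m inch '[[0,0,0,0,0,0,1],[0,0,0,0,0,0,1],[0,-0.002,0,0,0,0,1],[0,-0.004,0,0,0,0,1],[0,-0.008,0,0,0,0,1],[0,-0.012,0,0,0,0,1],[0,-0.012,0,0,0,0,1],[0,-0.012,0,0,0,0,1],[0,-0.012,0,0,0,0,1],[0,-0.01,0,0,0,0,1]]'
python3 -c "
from h import *
goal([.48,-.21,.3],-135.3)"
```

```text
time: 6.03
tool_pos: [0.4962, -0.3946, 0.1854]
ee_rot: [-0.067, 2.188, -2.19]
ft_force: [-0.8, 0.6, 2.9]
opening: 0.0279
time: 6.87
tool_pos: [0.4961, -0.3946, 0.2587]
ee_rot: [-0.067, 2.188, -2.19]
ft_force: [0.7, -0.3, -1.6]
opening: 0.0275
t 6.87 tcp [ 0.4961 -0.3946  0.2587] hd -176.43 yax [ 1.e-03 -9.e-04 -1.e+00] F [ 0.7 -0.3 -1.6] M [0.04 0.03 0.06] open 0.0275 q [-0.78  0.67  1.67  0.    0.8   0.73]
shift [ 0.0046 -0.0415 -0.1852] turn [-1.300e-03 -7.178e-01 -6.000e-04]
```

```bash
python3 -m inch '[[-0.0034,-0.005,-0.0257,0,0,0,1],[-0.0034,-0.005,-0.0257,0,0,0,1],[-0.0034,-0.005,-0.0257,0,0,0,1],[-0.0034,-0.005,-0.0257,0,0,0,1],[-0.0034,-0.005,-0.0257,0,0,0,1],[-0.0034,-0.005,-0.0257,0,0,0,1],[-0.0034,-0.005,-0.0257,0,0,0,1],[-0.0034,-0.005,-0.0257,0,0,0,1],[0,0,0,0,-0.09,0,1],[0,0,0,0,-0.09,0,1]]'
python3 -m inch '[[0,0,0,0,-0.09,0,1],[0,0,0,0,-0.09,0,1],[0,0,0,0,-0.09,0,1],[0,0,0,0,-0.09,0,1],[0,0,0,0,-0.09,0,1],[0,0,0,0,-0.09,0,1],[0,0,0,0,0,0,1],[0,0,0,0,0,0,1],[0,0,0,0,0,0,1],[0,0,0,0,0,0,1]]'
python3 -c "
from h import *
import pickle
goal([.510,-.188,.236],-135.3)
c=cam('wrist');pickle.dump(c,open('w2.pkl','wb'))
print(-np.array(c['R']).T@c['t'])
p=np.array([.702,.0024,.07]);u=np.array([np.cos(np.radians(-135.3)),np.sin(np.radians(-135.3)),0])
for d in (0,.05,.137): print(d,px(c,p+d*u))
save(c,'w2.png',None,1.25)"
```

```text
time: 7.7
tool_pos: [0.5106, -0.1862, 0.2979]
ee_rot: [-0.26, 2.088, -2.089]
ft_force: [-0.1, 0.0, -1.2]
opening: 0.0278
time: 8.53
tool_pos: [0.5104, -0.1876, 0.2969]
ee_rot: [-0.725, 1.763, -1.763]
ft_force: [-0.7, -0.2, -2.2]
opening: 0.0276
t 8.53 tcp [ 0.5104 -0.1876  0.2969] hd -135.29 yax [ 2.e-04 -0.e+00 -1.e+00] F [-0.7 -0.2 -2.2] M [-0.01 -0.04  0.1 ] open 0.0276 q [-0.47  0.52  1.87  0.    0.76  0.32]
shift [ 0.0006  0.0609 -0.0001] turn [-0.0002  0.0001 -0.0002]
[ 0.56448304 -0.13636443  0.2658983 ]
0 [ 312.16549576 -445.01545151]
0.05 [ 312.79301136 -266.04679417]
0.137 [313.62934303 -27.52339087]
```

View pics/w2.png

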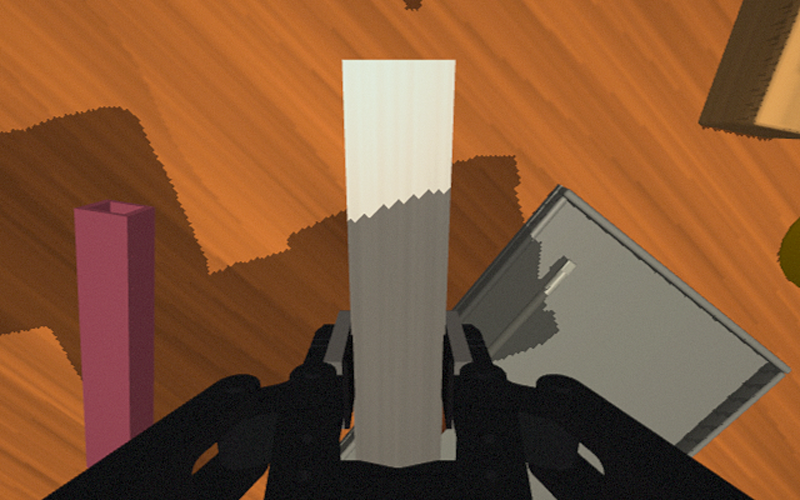

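```bash
python3 -m inch '[[-0.018,-0.005,-0.008,0,0,0,1],[-0.018,-0.005,-0.008,0,0,0,1],[-0.018,-0.005,-0.008,0,0,0,1],[-0.018,-0.005,-0.008,0,0,0,1],[-0.018,-0.005,-0.008,0,0,0,1],[-0.018,-0.005,-0.008,0,0,0,1],[-0.018,-0.005,-0.008,0,0,0,1],[-0.018,-0.005,-0.008,0,0,0,1],[-0.018,-0.005,-0.008,0,0,0,1],[0,0,0,0,0,0,1]]'
python3 - <<'E'
from h import *
import pickle
from scipy.optimize import brentq
goal([.510,-.188,.236],-135.3)
c=cam('wrist');pickle.dump(c,open('w3.pkl','wb'))
save(c,'w3.png',None,1.25)
p=np.array([.702,.0024,.07]);u=np.array([np.cos(np.radians(-135.3)),np.sin(np.radians(-135.3)),0])
for d in (0,.05,.137): print(d,px(c,p+d*u))
# tube in hand from w2
c=pickle.load(open('w2.pkl','rb'))
w=lambda z:np.linalg.norm(at(c,273.6,48,z)-at(c,364,48,z))-.029
z=brentq(w,.08,.2);print("top z",z,"tube centre below tcp",.2969-(z-.0145))
h=np.radians(-135.29);X=np.array([np.cos(h),np.sin(h)]);Z=np.array([-np.sin(h),np.cos(h)])
for a,b in [((342,60),(455,60)),((350,250),(449,250))]:
  P=[at(c,q[0]/1.25,q[1]/1.25,z)[:2]-[.5104,-.1876] for q in(a,b)]
  print([ (round(q@X,4),round(q@Z,4)) for q in P])
E
```

```text
time: 9.42
tool_pos: [0.5754, -0.0199, 0.3426]
ee_rot: [-0.725, 1.76, -1.761]
ft_force: [-0.4, -0.5, -2.0]
opening: 0.0279
t 9.42 tcp [ 0.5754 -0.0199  0.3426] hd -135.12 yax [ 1.8e-03  3.0e-04 -1.0e+00] F [-0.4 -0.5 -2. ] M [-0.03 -0.01  0.04] open 0.0279 q [-0.15  0.49  1.75  0.    0.9   0.64]
shift [0.1651 0.1064 0.0728] turn [-0.0011  0.0032 -0.0015]
0 [429.02980612  46.56952029]
0.05 [422.04332164 125.92948509]
0.137 [411.72772024 243.10512124]
top z 0.145342253017221 tube centre below tcp 0.166057746982779
[(np.float64(-0.0893), np.float64(-0.0125)), (np.float64(-0.0893), np.float64(0.0165))]
[(np.float64(-0.0384), np.float64(-0.0121)), (np.float64(-0.0384), np.float64(0.0167))]
```

View pics/w3.png

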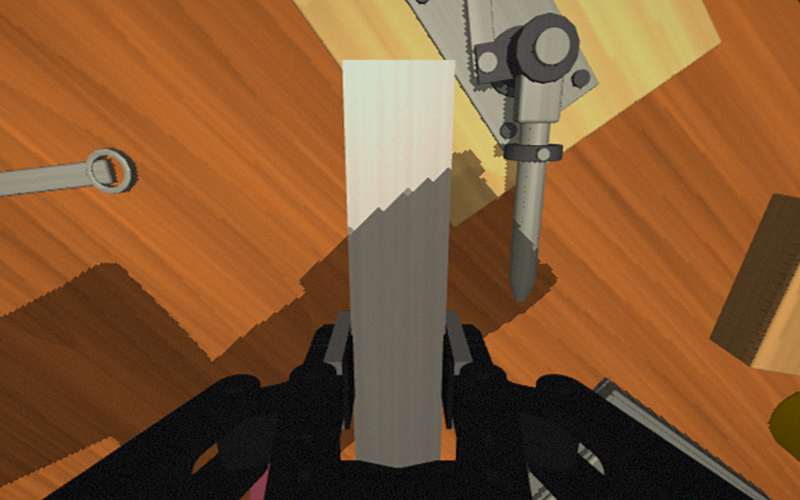

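```bash
python3 -c "
from h import *
import pickle
c=pickle.load(open('w3.pkl','rb'));save(c,'stub3.png',(380,105,460,245),4.2)"
```

```text
(no output)
```

View pics/stub3.png

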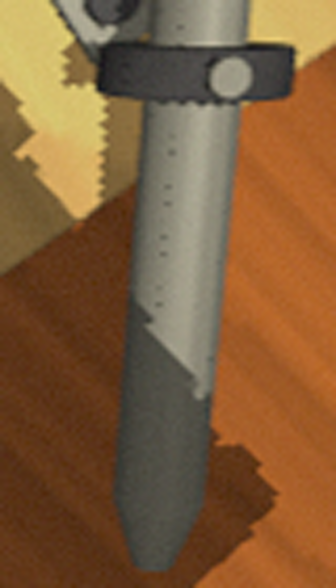

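```bash
python3 - <<'E'
from h import *
import pickle
c=pickle.load(open('w3.pkl','rb'))
A=lambda x,y:at(c,380+x/4.2,105+y/4.2,.07)[:2]
a,b=A(192.5,120),A(162,480);t=A(154.5,566)
print(a,b,t,"tip; width",np.linalg.norm(A(145,120)-A(240,120)),np.linalg.norm(A(117,480)-A(207,480)))
d=(b-a)/np.linalg.norm(b-a);hd=np.degrees(np.arctan2(d[1],d[0]));print("heading",hd,"pivot est",t-.137*d, "collar from tip",np.linalg.norm(A(193.5,101)-t))
# tube in w3 at top plane, using width
z=.3426-.16606+.0145
T=np.array([.5754,-.0199]);h=np.radians(-135.12);X=np.array([np.cos(h),np.sin(h)]);Z=np.array([-np.sin(h),np.cos(h)])
m=[]
for q in [((342,60),(455,60)),((350,250),(449,250))]:
  P=[at(c,e[0]/1.25,e[1]/1.25,z)[:2] for e in q]; m.append((P[0]+P[1])/2)
  print([(round((p-T)@X,4),round((p-T)@Z,4)) for p in P])
e=m[1]-m[0];print("tube heading",np.degrees(np.arctan2(e[1],e[0])))
E
```

```text
[ 0.66496197 -0.03858178] [ 0.62071698 -0.08299221] [ 0.6091041  -0.09459396] tip; width 0.015598295092985043 0.015903196758971973
heading -134.8930862782905 pivot est [0.70579679 0.00246026] collar from tip 0.08216753404596114
[(np.float64(-0.0895), np.float64(-0.0124)), (np.float64(-0.0895), np.float64(0.0167))]
[(np.float64(-0.0386), np.float64(-0.012)), (np.float64(-0.0386), np.float64(0.0169))]
tube heading -134.77942519625842
```

```bash
python3 -m inch '[[0.0268,0,0.015,0,0,0,1],[0.0268,0,0.015,0,0,0,1],[0.0268,0,0.015,0,0,0,1],[0.0268,0,0.015,0,0,0,1],[0.0268,0.005,0.015,0,0,0,1],[0,0.02,0,0,0,0,1],[0,0.02,0,0,0,0,1],[0,0.02,0,0,0,0,1],[0,0.02,0,0,0,0,1],[0,0.015,0,0,0,0,1]]'
python3 -m inch '[[0,0,0,0,0,0,1],[0,0,0,0,0,0,1],[0,0,0,0,0,0,1],[0,0,0,0,0,0,1],[0,0,0,0,0,0,1],[0,0,0,0,0,0,1],[0,0,0,0,0,0,1],[0,0,0,0,0,0,1],[0,0,0,0,0,0,1],[0,0,0,0,0,0,1]]'
python3 -c "
from h import *
goal([.5334,-.1674,.236],-135.1)"
```

```text
time: 10.3
tool_pos: [0.5317, -0.1707, 0.24]
ee_rot: [-0.727, 1.765, -1.762]
ft_force: [0.5, 1.0, -2.7]
opening: 0.028
time: 11.13
tool_pos: [0.5324, -0.17, 0.2417]
ee_rot: [-0.727, 1.762, -1.762]
ft_force: [0.3, 0.2, -2.4]
opening: 0.0278
t 11.13 tcp [ 0.5324 -0.17    0.2417] hd -135.17 yax [ 1.e-04  1.e-04 -1.e+00] F [ 0.3  0.2 -2.4] M [ 0.01 -0.03 -0.  ] open 0.0278 q [-0.43  0.62  1.87  0.    0.65  0.36]
shift [-0.0025  0.0057 -0.0012] turn [-0.     -0.0013 -0.0001]
```

```bash
python3 -m inch '[[0,0.003,-0.0006,0,0,0,1],[0,0.0027,-0.0006,0,0,0,1],[0,0,0,0,0,0,1],[-0.005,0,0,0,0,0,1],[-0.005,0,0,0,0,0,1],[-0.005,0,0,0,0,0,1],[-0.005,0,0,0,0,0,1],[-0.005,0,0,0,0,0,1],[-0.005,0,0,0,0,0,1],[0,0,0,0,0,0,1]]'
python3 - <<'E'
from h import *
import pickle
goal([.5334,-.1674,.236],-135.1)
D={n:cam(n) for n in("top","scene")};pickle.dump(D,open('d1.pkl','wb'))
o=[]
for n in D:
  u,v=px(D[n],[.6,-.1,.07]).astype(int);print(n,u,v)
  o.append(cv2.resize(D[n]["img"][v-35:v+35,u-45:u+45,::-1],(385,300),interpolation=cv2.INTER_CUBIC))
cv2.imwrite('pics/ins.png',np.hstack(o))
E
```

```text
time: 11.97
tool_pos: [0.5535, -0.1473, 0.236]
ee_rot: [-0.727, 1.761, -1.762]
ft_force: [0.4, -0.2, -2.7]
opening: 0.0278
t 11.97 tcp [ 0.5535 -0.1473  0.236 ] hd -135.13 yax [ 4.e-04 -0.e+00 -1.e+00] F [ 0.4 -0.2 -2.7] M [-0.02  0.01  0.01] open 0.0278 q [-0.38  0.64  1.84  0.    0.66  0.41]
shift [ 0.0284 -0.      0.0001] turn [-0.0003 -0.0005 -0.0003]
top 342 165
scene 287 196
```

View pics/ins.png

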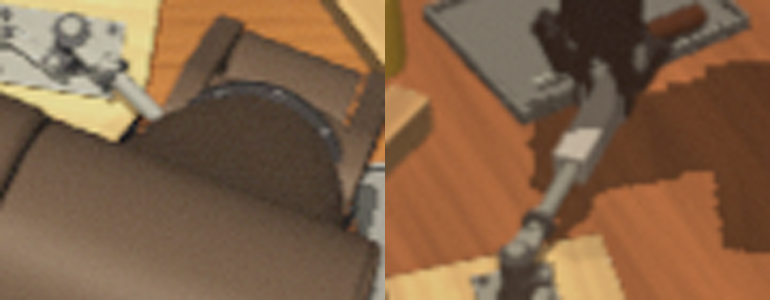

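The scene half shows the tube's end (585,150) in line with the stub (560,185), with the tip inside. The top view is hidden by the arm. No contact force yet, so I continue.

```bash
python3 -m inch '[[-0.005,0,0,0,0,0,1],[-0.005,0,0,0,0,0,1],[-0.005,0,0,0,0,0,1],[-0.005,0,0,0,0,0,1],[0,0,0,0,0,0,1],[0,0,0,0,0,0,1],[0,0,0,0,0,0,1],[0,0,0,0,0,0,1],[0,0,0,0,0,0,1],[0,0,0,0,0,0,1]]'
python3 -c "
from h import *
goal([.5334,-.1674,.236],-135.1)"
```

```text
time: 12.9
tool_pos: [0.567, -0.1341, 0.236]
ee_rot: [-0.726, 1.762, -1.762]
ft_force: [0.3, 0.6, -2.8]
opening: 0.028
t 12.9 tcp [ 0.567  -0.1341  0.236 ] hd -135.19 yax [ 0.e+00  1.e-04 -1.e+00] F [ 0.3  0.6 -2.8] M [-0.03  0.02  0.02] open 0.028 q [-0.35  0.65  1.81  0.    0.68  0.44]
shift [ 0.0473 -0.      0.    ] turn [ 0.0001 -0.0016 -0.0001]
```

```bash
python3 -m inch '[[-0.005,0,0,0,0,0,1],[-0.005,0,0,0,0,0,1],[-0.005,0,0,0,0,0,1],[-0.005,0,0,0,0,0,1],[-0.005,0,0,0,0,0,1],[-0.005,0,0,0,0,0,1],[-0.003,0,0,0,0,0,1],[-0.002,0,0,0,0,0,1],[0,0,0,0,0,0,1],[0,0,0,0,0,0,1]]'
python3 -c "
from h import *
goal([.5334,-.1674,.236],-135.1)"
```

```text
time: 13.73
tool_pos: [0.5918, -0.1092, 0.2359]
ee_rot: [-0.727, 1.762, -1.762]
ft_force: [-0.8, 0.3, -1.9]
opening: 0.028
t 13.73 tcp [ 0.5918 -0.1092  0.2359] hd -135.17 yax [-1.e-04  1.e-04 -1.e+00] F [-0.8  0.3 -1.9] M [-0.02  0.01 -0.08] open 0.028 q [-0.29  0.67  1.76  0.    0.71  0.5 ]
shift [ 0.0825 -0.0001  0.0001] turn [ 0.0002 -0.0012 -0.    ]
```

```bash
python3 -m inch '[[-0.001,0,0,0,0,0,1],[-0.001,0,0,0,0,0,1],[-0.001,0,0,0,0,0,1],[-0.001,0,0,0,0,0,1],[-0.001,0,0,0,0,0,1],[-0.001,0,0,0,0,0,1],[-0.001,0,0,0,0,0,1],[-0.001,0,0,0,0,0,1],[0,0,0,0,0,0,1],[0,0,0,0,0,0,1]]'
python3 -m inch '[[-0.001,0,0,0,0,0,1],[-0.001,0,0,0,0,0,1],[0,0,0,0,0,0,1],[0,0,0,0,0,0,1],[0,0,0,0,0,0,1],[0,0,0,0,0,0,1],[0,0,0,0,0,0,1],[0,0,0,0,0,0,1],[0,0,0,0,0,0,1],[0,0,0,0,0,0,1]]'
python3 -c "
from h import *
goal([.5334,-.1674,.236],-135.1)"
```

```text
time: 14.57
tool_pos: [0.5976, -0.1036, 0.236]
ee_rot: [-0.727, 1.762, -1.762]
ft_force: [-0.3, 0.7, -1.6]
opening: 0.0281
time: 15.4
tool_pos: [0.599, -0.1022, 0.236]
ee_rot: [-0.727, 1.762, -1.762]
ft_force: [0.5, 0.1, -0.8]
opening: 0.0279
t 15.4 tcp [ 0.599  -0.1022  0.236 ] hd -135.18 yax [ 0.e+00  1.e-04 -1.e+00] F [ 0.5  0.1 -0.8] M [ 0.03 -0.04 -0.07] open 0.0279 q [-0.28  0.67  1.75  0.    0.72  0.51]
shift [ 0.0925 -0.      0.    ] turn [ 0.     -0.0014 -0.0001]
```

```bash
python3 -m inch '[[-0.0005,0,0,0,0,0,1],[-0.0005,0,0,0,0,0,1],[-0.0005,0,0,0,0,0,1],[-0.0005,0,0,0,0,0,1],[0,0,0,0,0,0,1],[0,0,0,0,0,0,1],[0,0,0,0,0,0,1],[0,0,0,0,0,0,1],[0,0,0,0,0,0,1],[0,0,0,0,0,0,1]]'
python3 -m inch '[[-0.0005,0,0,0,0,0,1],[0,0,0,0,0,0,1],[-0.0005,0,0,0,0,0,1],[0,0,0,0,0,0,1],[-0.0005,0,0,0,0,0,1],[0,0,0,0,0,0,1],[0,0,0,0,0,0,1],[0,0,0,0,0,0,1],[0,0,0,0,0,0,1],[0,0,0,0,0,0,1]]'
python3 -c "
from h import *
goal([.5334,-.1674,.236],-135.1)"
```

```text
time: 16.23
tool_pos: [0.6004, -0.1008, 0.236]
ee_rot: [-0.727, 1.762, -1.762]
ft_force: [-0.1, 0.5, -1.4]
opening: 0.0283
time: 17.07
tool_pos: [0.6014, -0.0998, 0.236]
ee_rot: [-0.727, 1.762, -1.762]
ft_force: [-0.2, 1.1, -2.0]
opening: 0.0278
t 17.07 tcp [ 0.6014 -0.0998  0.236 ] hd -135.18 yax [ 0.e+00  1.e-04 -1.e+00] F [-0.2  1.1 -2. ] M [-0.05 -0.    0.01] open 0.0278 q [-0.27  0.68  1.74  0.    0.72  0.52]
shift [ 0.0959 -0.      0.    ] turn [ 0.     -0.0014 -0.0001]
```

```bash
python3 -m inch '[[-0.0005,0,0,0,0,0,1],[0,0,0,0,0,0,1],[0,0,0,0,0,0,1],[-0.0005,0,0,0,0,0,1],[0,0,0,0,0,0,1],[0,0,0,0,0,0,1],[0,0,0,0,0,0,1],[0,0,0,0,0,0,1],[0,0,0,0,0,0,1],[0,0,0,0,0,0,1]]'
python3 -c "
from h import *
goal([.5334,-.1674,.236],-135.1)"
```

```text
time: 17.9
tool_pos: [0.6021, -0.0991, 0.236]
ee_rot: [-0.727, 1.762, -1.762]
ft_force: [-0.7, 0.2, -1.4]
opening: 0.0281
t 17.9 tcp [ 0.6021 -0.0991  0.236 ] hd -135.18 yax [ 0.e+00  1.e-04 -1.e+00] F [-0.7  0.2 -1.4] M [-0.02 -0.02 -0.05] open 0.0281 q [-0.27  0.68  1.74  0.    0.72  0.52]
shift [ 0.0969 -0.      0.    ] turn [ 0.     -0.0015 -0.0001]
```

```bash
python3 -m inch '[[-0.0005,0,0,0,0,0,1],[0,0,0,0,0,0,1],[0,0,0,0,0,0,1],[-0.0005,0,0,0,0,0,1],[0,0,0,0,0,0,1],[0,0,0,0,0,0,1],[-0.0005,0,0,0,0,0,1],[0,0,0,0,0,0,1],[0,0,0,0,0,0,1],[0,0,0,0,0,0,1]]'
python3 -c "
from h import *
goal([.5334,-.1674,.236],-135.1)"
```

```text
time: 18.73
tool_pos: [0.6032, -0.098, 0.236]
ee_rot: [-0.727, 1.762, -1.762]
ft_force: [0.6, 0.2, -1.3]
opening: 0.028
t 18.73 tcp [ 0.6032 -0.098   0.236 ] hd -135.18 yax [ 0.e+00  1.e-04 -1.e+00] F [ 0.6  0.2 -1.3] M [ 0.08 -0.03 -0.01] open 0.028 q [-0.27  0.68  1.74  0.    0.72  0.52]
shift [ 0.0984 -0.      0.    ] turn [ 0.     -0.0014 -0.0001]
```

```bash
python3 -m inch '[[-0.0005,0,0,0,0,0,1],[0,0,0,0,0,0,1],[0,0,0,0,0,0,1],[-0.0005,0,0,0,0,0,1],[0,0,0,0,0,0,1],[0,0,0,0,0,0,1],[-0.0005,0,0,0,0,0,1],[0,0,0,0,0,0,1],[0,0,0,0,0,0,1],[0,0,0,0,0,0,1]]'
python3 -c "
from h import *
goal([.5334,-.1674,.236],-135.1)"
```

```text
time: 19.57
tool_pos: [0.6039, -0.0973, 0.2359]
ee_rot: [-0.728, 1.763, -1.762]
ft_force: [-5.1, -5.5, -0.3]
opening: 0.0275
t 19.57 tcp [ 0.6039 -0.0973  0.2359] hd -135.18 yax [-1.3e-03 -2.0e-04 -1.0e+00] F [-5.1 -5.5 -0.3] M [-0.81  0.72  0.05] open 0.0275 q [-0.27  0.68  1.74 -0.    0.73  0.52]
shift [0.0994 0.     0.    ] turn [ 0.0008 -0.0013  0.0011]
```

```bash
python3 -m inch '[[0,0,0,0,0,0,1],[0,0,0,0,0,0,1],[0.0015,0,0,0,0,0,1],[0.002,0,0,0,0,0,1],[0,0,0,0,0,0,1],[-0.0001,0,-0.0044,0,0.03,0,1],[-0.0002,0,-0.0044,0,0.03,0,1],[-0.0001,0,-0.0044,0,0.03,0,1],[-0.0001,0,-0.0044,0,0.03,0,1],[-0.0002,0,-0.0044,0,0.03,0,1]]'
cat >> h.py <<'E'
P0=np.array([.7048,.0022])
def st():
    "tool-frame force, fixture heading of tool, tube centre relative to pivot estimate"
    s=sense();R=Rn.from_rotvec(s["ee_rot"]).as_matrix();hd=np.degrees(np.arctan2(R[1,0],R[0,0]))
    c=(s["tool_pos"]+R@[.0005,.166,.0022])[:2]-P0;r=np.hypot(*c);a=np.degrees(np.arctan2(c[1],c[0]))
    print("t",round(s["time"],2),"Ftool",(R.T@s["ft_force"]).round(1),"M",(R.T@s["wrist_torque"]).round(2),"hd fix",round((hd+8.67)%360,2),"bearing",round((a+8.67)%360,2),"r",r.round(4),"tcp",s["tool_pos"].round(4),"q",s["qpos"].round(2))
E
python3 -c "
from h import *
st()"
```

```text
time: 20.4
tool_pos: [0.5878, -0.0824, 0.2361]
ee_rot: [-0.606, 1.859, -1.86]
ft_force: [-0.8, -1.2, -2.1]
opening: 0.028
t 20.4 Ftool [1.3 2.1 0.5] M [ 0.23  0.01 -0.15] hd fix 224.8 bearing 225.42 r 0.1448 tcp [ 0.5878 -0.0824  0.2361] q [-0.25  0.66  1.79  0.    0.7   0.69]
```

```bash
python3 -m inch '[[-0.0001,0,-0.0044,0,0.03,0,1],[-0.0002,0,-0.0044,0,0.03,0,1],[-0.0001,0,-0.0044,0,0.03,0,1],[-0.0001,0,-0.0044,0,0.03,0,1],[-0.0002,0,-0.0044,0,0.03,0,1],[-0.0001,0,-0.0044,0,0.03,0,1],[-0.0002,0,-0.0044,0,0.03,0,1],[-0.0001,0,-0.0044,0,0.03,0,1],[-0.0001,0,-0.0044,0,0.03,0,1],[0,0,0,0,0,0,1]]'
python3 -c "
from h import *
st()"
```

```text
time: 21.23
tool_pos: [0.5693, -0.0469, 0.2361]
ee_rot: [-0.37, 2.024, -2.024]
ft_force: [-0.1, -0.2, -1.3]
opening: 0.0279
t 21.23 Ftool [0.1 1.3 0.1] M [ 0.02  0.02 -0.03] hd fix 209.38 bearing 209.46 r 0.1445 tcp [ 0.5693 -0.0469  0.2361] q [-0.2   0.64  1.84  0.    0.66  1.01]
```

```bash
python3 -m inch '[[-0.0001,0,-0.0044,0,0.03,0,1],[-0.0002,0,-0.0044,0,0.03,0,1],[-0.0001,0,-0.0044,0,0.03,0,1],[-0.0001,0,-0.0044,0,0.03,0,1],[-0.0002,0,-0.0044,0,0.03,0,1],[-0.0001,0,-0.0044,0,0.03,0,1],[-0.0002,0,-0.0044,0,0.03,0,1],[-0.0001,0,-0.0044,0,0.03,0,1],[-0.0001,0,-0.0044,0,0.03,0,1],[0,0,0,0,0,0,1]]'
python3 -c "
from h import *
st()"
```

```text
time: 22.07
tool_pos: [0.561, -0.0089, 0.2361]
ee_rot: [-0.1, 2.175, -2.175]
ft_force: [-2.3, -4.8, -0.5]
opening: 0.0279
t 22.07 Ftool [2.7 0.5 4.6] M [ 0.77  0.12 -0.49] hd fix 193.92 bearing 193.96 r 0.1448 tcp [ 0.561  -0.0089  0.2361] q [-0.13  0.63  1.87 -0.    0.65  1.35]
```

```bash
python3 -m inch '[[-0.0001,0,-0.0044,0,0.03,0,1],[-0.0002,0,-0.0044,0,0.03,0,1],[-0.0001,0,-0.0044,0,0.03,0,1],[-0.0001,0,-0.0044,0,0.03,0,1],[-0.0002,0,-0.0044,0,0.03,0,1],[-0.0001,0,-0.0044,0,0.03,0,1],[-0.0002,0,-0.0044,0,0.03,0,1],[-0.0001,0,-0.0044,0,0.03,0,1],[0,0,0,0,0,0,1],[0,0,0,0,0,0,1]]'
python3 -c "
from h import *
st()"
```

```text
time: 22.9
tool_pos: [0.5626, 0.0262, 0.2359]
ee_rot: [-0.156, -2.145, 2.145]
ft_force: [-2.9, -2.1, -1.8]
opening: 0.0281
t 22.9 Ftool [2.5 1.8 2.5] M [ 0.4   0.08 -0.51] hd fix 180.3 bearing 179.97 r 0.1447 tcp [0.5626 0.0262 0.2359] q [-0.07  0.63  1.86  0.    0.65  1.65]
```

```bash
python3 -m inch '[[0.0003,0,-0.0044,0,0.03,0,1],[0.0002,0,-0.0044,0,0.03,0,1],[0,0,-0.0044,0,0.03,0,1],[0,0,-0.0044,0,0.03,0,1],[-0.0001,0,-0.0044,0,0.03,0,1],[-0.0001,0,-0.0044,0,0.03,0,1],[0,0,0,0,0,0,1],[0,0,0,0,0,0,1],[0,0,0,0,0,0,1],[0,0,0,0,0,0,1]]'
python3 -c "
from h import *
st()"
```

```text
time: 23.73
tool_pos: [0.5683, 0.0518, 0.236]
ee_rot: [-0.337, -2.045, 2.044]
ft_force: [0.5, -0.1, -1.0]
opening: 0.0278
t 23.73 Ftool [-0.5  1.  -0. ] M [-0.01  0.01 -0.02] hd fix 169.94 bearing 169.56 r 0.1457 tcp [0.5683 0.0518 0.236 ] q [-0.02  0.64  1.84  0.    0.66  1.87]
```

```bash
python3 -m inch '[[0,0,-0.0007,0,0.005,0,1],[0,0,-0.0007,0,0.005,0,1],[0,0,-0.0007,0,0.005,0,1],[0,0,-0.0008,0,0.005,0,1],[0,0,-0.0007,0,0.005,0,1],[0,0,-0.0007,0,0.005,0,1],[0,0,0,0,0,0,1],[0,0,0,0,0,0,1],[0,0,0,0,0,0,1],[0,0,0,0,0,0,1]]'
python3 -c "
from h import *
st()"
```

```text
time: 24.57
tool_pos: [0.5696, 0.0561, 0.236]
ee_rot: [-0.366, -2.027, 2.027]
ft_force: [-0.5, 0.4, -2.1]
opening: 0.0278
t 24.57 Ftool [ 0.6  2.1 -0.2] M [ 0.05 -0.01 -0.08] hd fix 168.18 bearing 167.8 r 0.146 tcp [0.5696 0.0561 0.236 ] q [-0.02  0.64  1.84  0.    0.66  1.91]
```

```bash
cat > g.py <<'E'
from h import *
import sys
s=sense();R=Rn.from_rotvec(s["ee_rot"]).as_matrix();f=R.T@s["ft_force"];st()
sys.exit(1 if abs(f[2])>2.5 or abs(f[0])>4 else 0)
E
python3 -m inch '[[0,0,-0.0007,0,0.005,0,1],[0,0,-0.0007,0,0.005,0,1],[0,0,0,0,0,0,1],[0,0,0,0,0,0,1],[0,0,0,0,0,0,1],[0,0,0,0,0,0,1],[0,0,0,0,0,0,1],[0,0,0,0,0,0,1],[0,0,0,0,0,0,1],[0,0,0,0,0,0,1]]' >/dev/null && python3 g.py &&
python3 -m inch '[[0,0,-0.0007,0,0.005,0,1],[0,0,-0.0007,0,0.005,0,1],[0,0,0,0,0,0,1],[0,0,0,0,0,0,1],[0,0,0,0,0,0,1],[0,0,0,0,0,0,1],[0,0,0,0,0,0,1],[0,0,0,0,0,0,1],[0,0,0,0,0,0,1],[0,0,0,0,0,0,1]]' >/dev/null && python3 g.py &&
python3 -m inch '[[0,0,-0.0007,0,0.005,0,1],[0,0,-0.0007,0,0.005,0,1],[0,0,0,0,0,0,1],[0,0,0,0,0,0,1],[0,0,0,0,0,0,1],[0,0,0,0,0,0,1],[0,0,0,0,0,0,1],[0,0,0,0,0,0,1],[0,0,0,0,0,0,1],[0,0,0,0,0,0,1]]' >/dev/null && python3 g.py &&
python3 -m inch '[[0,0,-0.0007,0,0.005,0,1],[0,0,-0.0007,0,0.005,0,1],[0,0,0,0,0,0,1],[0,0,0,0,0,0,1],[0,0,0,0,0,0,1],[0,0,0,0,0,0,1],[0,0,0,0,0,0,1],[0,0,0,0,0,0,1],[0,0,0,0,0,0,1],[0,0,0,0,0,0,1]]' >/dev/null && python3 g.py &&
python3 -m inch '[[0,0,-0.0007,0,0.005,0,1],[0,0,-0.0007,0,0.005,0,1],[0,0,0,0,0,0,1],[0,0,0,0,0,0,1],[0,0,0,0,0,0,1],[0,0,0,0,0,0,1],[0,0,0,0,0,0,1],[0,0,0,0,0,0,1],[0,0,0,0,0,0,1],[0,0,0,0,0,0,1]]' >/dev/null && python3 g.py
```

```text
t 25.4 Ftool [ 0.6  1.  -1.1] M [-0.02  0.    0.03] hd fix 167.6 bearing 167.25 r 0.146 tcp [0.5702 0.0574 0.236 ] q [-0.01  0.64  1.84  0.    0.66  1.92]
t 26.23 Ftool [-0.2  2.5 -2.9] M [-0.48 -0.08  0.03] hd fix 167.03 bearing 166.66 r 0.146 tcp [0.5707 0.0587 0.236 ] q [-0.01  0.64  1.84  0.    0.67  1.94]
```

```bash
sed -i 's/abs(f\[2\])>2.5/f[2]>2.5/' g.py
python3 -m inch '[[0,0,-0.0007,0,0.005,0,1],[0,0,-0.0007,0,0.005,0,1],[0,0,0,0,0,0,1],[0,0,0,0,0,0,1],[0,0,0,0,0,0,1],[0,0,0,0,0,0,1],[0,0,0,0,0,0,1],[0,0,0,0,0,0,1],[0,0,0,0,0,0,1],[0,0,0,0,0,0,1]]' >/dev/null && python3 g.py &&
python3 -m inch '[[0,0,-0.0007,0,0.005,0,1],[0,0,-0.0007,0,0.005,0,1],[0,0,0,0,0,0,1],[0,0,0,0,0,0,1],[0,0,0,0,0,0,1],[0,0,0,0,0,0,1],[0,0,0,0,0,0,1],[0,0,0,0,0,0,1],[0,0,0,0,0,0,1],[0,0,0,0,0,0,1]]' >/dev/null && python3 g.py &&
python3 -m inch '[[0,0,-0.0007,0,0.005,0,1],[0,0,-0.0007,0,0.005,0,1],[0,0,0,0,0,0,1],[0,0,0,0,0,0,1],[0,0,0,0,0,0,1],[0,0,0,0,0,0,1],[0,0,0,0,0,0,1],[0,0,0,0,0,0,1],[0,0,0,0,0,0,1],[0,0,0,0,0,0,1]]' >/dev/null && python3 g.py &&
python3 -m inch '[[0,0,-0.0007,0,0.005,0,1],[0,0,-0.0007,0,0.005,0,1],[0,0,0,0,0,0,1],[0,0,0,0,0,0,1],[0,0,0,0,0,0,1],[0,0,0,0,0,0,1],[0,0,0,0,0,0,1],[0,0,0,0,0,0,1],[0,0,0,0,0,0,1],[0,0,0,0,0,0,1]]' >/dev/null && python3 g.py &&
python3 -m inch '[[0,0,-0.0007,0,0.005,0,1],[0,0,-0.0007,0,0.005,0,1],[0,0,0,0,0,0,1],[0,0,0,0,0,0,1],[0,0,0,0,0,0,1],[0,0,0,0,0,0,1],[0,0,0,0,0,0,1],[0,0,0,0,0,0,1],[0,0,0,0,0,0,1],[0,0,0,0,0,0,1]]' >/dev/null && python3 g.py
```

```text
t 27.07 Ftool [-0.8  1.4 -0.6] M [-0.24 -0.03  0.13] hd fix 166.46 bearing 166.14 r 0.146 tcp [0.5712 0.06   0.236 ] q [-0.01  0.64  1.84  0.    0.67  1.95]
t 27.9 Ftool [-1.8  2.2 -2. ] M [-0.47 -0.07  0.09] hd fix 165.88 bearing 165.58 r 0.146 tcp [0.5718 0.0613 0.236 ] q [-0.01  0.64  1.83  0.    0.67  1.96]
t 28.73 Ftool [-1.2  2.4 -3. ] M [-0.37 -0.05  0.17] hd fix 165.31 bearing 165.04 r 0.1461 tcp [0.5723 0.0626 0.236 ] q [-0.01  0.64  1.83  0.    0.67  1.97]
t 29.57 Ftool [ 0.3  1.8 -0.6] M [ 0.02 -0.02 -0.03] hd fix 164.74 bearing 164.5 r 0.1461 tcp [0.5728 0.0638 0.236 ] q [-0.    0.64  1.83  0.    0.67  1.98]
t 30.4 Ftool [-0.2  1.2  0.4] M [-0.02  0.01  0.05] hd fix 164.17 bearing 163.94 r 0.1462 tcp [0.5734 0.0651 0.236 ] q [-0.    0.64  1.83  0.    0.67  2.  ]
```

```bash

python3 -m inch '[[0,0,-0.0007,0,0.005,0,1],[0,0,-0.0007,0,0.005,0,1],[0,0,0,0,0,0,1],[0,0,0,0,0,0,1],[0,0,0,0,0,0,1],[0,0,0,0,0,0,1],[0,0,0,0,0,0,1],[0,0,0,0,0,0,1],[0,0,0,0,0,0,1],[0,0,0,0,0,0,1]]' >/dev/null && python3 g.py &&
python3 -m inch '[[0,0,-0.0005,0,0.003,0,1],[0,0,-0.0005,0,0.003,0,1],[0,0,0,0,0,0,1],[0,0,0,0,0,0,1],[0,0,0,0,0,0,1],[0,0,0,0,0,0,1],[0,0,0,0,0,0,1],[0,0,0,0,0,0,1],[0,0,0,0,0,0,1],[0,0,0,0,0,0,1]]' >/dev/null && python3 g.py &&
python3 -m inch '[[0,0,-0.0005,0,0.003,0,1],[0,0,-0.0005,0,0.003,0,1],[0,0,0,0,0,0,1],[0,0,0,0,0,0,1],[0,0,0,0,0,0,1],[0,0,0,0,0,0,1],[0,0,0,0,0,0,1],[0,0,0,0,0,0,1],[0,0,0,0,0,0,1],[0,0,0,0,0,0,1]]' >/dev/null && python3 g.py &&
python3 -m inch '[[0,0,-0.0005,0,0.003,0,1],[0,0,-0.0005,0,0.003,0,1],[0,0,0,0,0,0,1],[0,0,0,0,0,0,1],[0,0,0,0,0,0,1],[0,0,0,0,0,0,1],[0,0,0,0,0,0,1],[0,0,0,0,0,0,1],[0,0,0,0,0,0,1],[0,0,0,0,0,0,1]]' >/dev/null && python3 g.py &&
python3 -m inch '[[0,0,-0.0005,0,0.003,0,1],[0,0,-0.0005,0,0.003,0,1],[0,0,0,0,0,0,1],[0,0,0,0,0,0,1],[0,0,0,0,0,0,1],[0,0,0,0,0,0,1],[0,0,0,0,0,0,1],[0,0,0,0,0,0,1],[0,0,0,0,0,0,1],[0,0,0,0,0,0,1]]' >/dev/null && python3 g.py
```

```text
t 31.23 Ftool [-1.4  1.3 -0. ] M [-0.    0.04  0.  ] hd fix 163.59 bearing 163.39 r 0.1462 tcp [0.574  0.0664 0.236 ] q [0.   0.64 1.83 0.   0.67 2.01]
t 32.07 Ftool [0.  2.3 1.1] M [0.01 0.01 0.03] hd fix 163.25 bearing 162.99 r 0.1462 tcp [0.5744 0.0673 0.236 ] q [0.   0.64 1.83 0.   0.67 2.02]
t 32.9 Ftool [ 1.1  2.3 -0.2] M [ 0.04 -0.04 -0.01] hd fix 162.91 bearing 162.61 r 0.1462 tcp [0.5748 0.0682 0.236 ] q [0.   0.64 1.82 0.   0.67 2.02]
t 33.73 Ftool [-0.8  1.2  4.7] M [0.91 0.1  0.23] hd fix 162.55 bearing 162.34 r 0.1462 tcp [0.5752 0.0688 0.236 ] q [ 0.01  0.64  1.82 -0.    0.67  2.03]
```

```bash

python3 -m inch '[[0,0,-0.0003,0,0.0,0,1],[0,0,-0.0003,0,0.0,0,1],[0,0,0,0,0,0,1],[0,0,0,0,0,0,1],[0,0,0,0,0,0,1],[0,0,0,0,0,0,1],[0,0,0,0,0,0,1],[0,0,0,0,0,0,1],[0,0,0,0,0,0,1],[0,0,0,0,0,0,1]]' >/dev/null; python3 g.py
```

```text
t 34.57 Ftool [-2.   0.7  8.3] M [1.47 0.19 0.33] hd fix 162.54 bearing 162.28 r 0.1462 tcp [0.5754 0.0691 0.2359] q [ 0.01  0.64  1.82 -0.    0.68  2.03]
```

```bash

python3 -m inch '[[0,0,0.0012,0,-0.006,0,1],[0,0,0.001,0,-0.006,0,1],[0,0,0.001,0,-0.006,0,1],[0,0,0,0,0,0,1],[0.002,0,0,0,0,0,1],[0.004,0,0,0,0,0,1],[0.004,0,0,0,0,0,1],[0.004,0,0,0,0,0,1],[0.004,0,0,0,0,0,1],[0,0,0,0,0,0,1]]' >/dev/null; python3 g.py
```

```text
t 35.4 Ftool [-0.1  1.2  0.1] M [ 0.03 -0.    0.01] hd fix 163.62 bearing 163.26 r 0.1652 tcp [0.5571 0.0748 0.236 ] q [0.02 0.63 1.87 0.   0.65 2.02]
```

Free of contact. Slide off the rest.

```bash

python3 -m inch '[[0.005,0,0,0,0,0,1],[0.005,0,0,0,0,0,1],[0.005,0,0,0,0,0,1],[0.005,0,0,0,0,0,1],[0.005,0,0,0,0,0,1],[0.005,0,0,0,0,0,1],[0.005,0,0,0,0,0,1],[0.005,0,0,0,0,0,1],[0,0,0,0,0,0,1],[0,0,0,0,0,0,1]]' >/dev/null; python3 g.py && python3 -m inch '[[0.006,0,0,0,0,0,1],[0.006,0,0,0,0,0,1],[0.006,0,0,0,0,0,1],[0.006,0,0,0,0,0,1],[0.006,0,0,0,0,0,1],[0.006,0,0,0,0,0,1],[0.004,0,0,0,0,0,1],[0,0,0,0,0,0,1],[0,0,0,0,0,0,1],[0,0,0,0,0,0,1]]' >/dev/null; python3 g.py
```

```text
t 36.23 Ftool [0.2 2.  0.1] M [-0.01 -0.03  0.03] hd fix 163.61 bearing 163.31 r 0.2043 tcp [0.5215 0.0915 0.2361] q [0.05 0.6  1.95 0.   0.6  2.06]
t 37.07 Ftool [-0.7  2.5 -0.5] M [ 0.02 -0.01  0.04] hd fix 163.59 bearing 163.35 r 0.2439 tcp [0.4856 0.1083 0.2361] q [0.09 0.57 2.03 0.   0.55 2.09]
```

```bash

python3 -m inch '[[0,-0.02,0,0,0,0,1],[0,-0.02,0,0,0,0,1],[0,-0.02,0,0,0,0,1],[0,-0.02,0,0,0,0,1],[-0.0159,0,0.0322,0,0,0,1],[-0.0159,0,0.0322,0,0,0,1],[-0.0159,0,0.0322,0,0,0,1],[-0.0159,0,0.0322,0,0,0,1],[-0.0159,0,0.0322,0,0,0,1],[-0.0159,0,0.0322,0,0,0,1]]'
python3 -m inch '[[-0.0159,0,0.0322,0,0,0,1],[-0.0159,0,0.0322,0,0,0,1],[-0.0159,0,0.0322,0,0,0,1],[-0.0159,0,0.0322,0,0,0,1],[-0.0159,0,0.0322,0,0,0,1],[-0.0159,0,0.0322,0,0,0,1],[-0.0159,0,0.0322,0,0,0,1],[-0.0159,0,0.0322,0,0,0,1],[0,0,0,0,-0.0994,0,1],[0,0,0,0,-0.0994,0,1]]'
python3 -m inch '[[0,0,0,0,-0.0994,0,1],[0,0,0,0,-0.0994,0,1],[0,0,0,0,-0.0994,0,1],[0,0,0,0,0,0,1],[0,0,0,0,0,0,1],[0,0,0,0,0,0,1],[0,0,0,0,0,0,1],[0,0,0,0,0,0,1],[0,0,0,0,0,0,1],[0,0,0,0,0,0,1]]'
python3 - <<'E'
from h import *
import pickle
goal([.496,-.3946,.1874],-176.6)
D={n:cam(n) for n in("top","wrist")};pickle.dump(D,open('d2.pkl','wb'))
u,v=px(D["top"],[.7,.03,.05]).astype(int)
a=cv2.resize(D["top"]["img"][v-45:v+45,u-50:u+50,::-1],(400,360),interpolation=cv2.INTER_CUBIC)
b=cv2.resize(D["wrist"]["img"][:,:,::-1],(400,250),interpolation=cv2.INTER_AREA)
o=np.zeros((360,800,3),np.uint8);o[:,:400]=a;o[:250,400:]=b
cv2.imwrite('pics/chk.png',o);print(u,v)
E
```

```text
time: 37.9
tool_pos: [0.4897, -0.1091, 0.3161]
ee_rot: [-0.441, -1.979, 1.979]
ft_force: [1.2, 0.8, -1.6]
opening: 0.0281
time: 38.73
tool_pos: [0.4953, -0.3967, 0.3153]
ee_rot: [-0.25, -2.095, 2.095]
ft_force: [-0.4, -0.0, -1.7]
opening: 0.0279
time: 39.57
tool_pos: [0.4959, -0.3943, 0.316]
ee_rot: [-0.064, 2.192, -2.191]
ft_force: [-0.4, 0.2, -1.6]
opening: 0.028
t 39.57 tcp [ 0.4959 -0.3943  0.316 ] hd -176.63 yax [ 1.e-04  1.e-04 -1.e+00] F [-0.4  0.2 -1.6] M [ 0.02  0.02 -0.08] open 0.028 q [-0.78  0.6   1.63  0.    0.92  0.74]
shift [-0.      0.1286  0.0003] turn [ 0.0001 -0.0006 -0.0001]
306 140
```

View pics/chk.png

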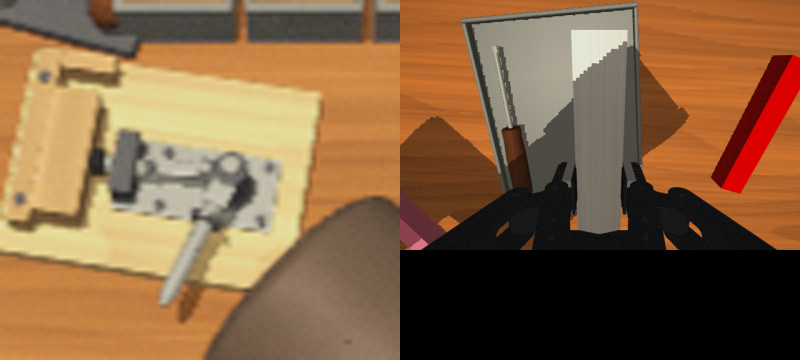

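The top crop shows the handle thrown, with its tip at (165,300), and the blank against the fence with the bumper on it. The wrist view shows the tube over the tray's free half. Lowering.

```bash

python3 -m inch '[[0,0.017,0,0,0,0,1],[0,0.017,0,0,0,0,1],[0,0.017,0,0,0,0,1],[0,0.017,0,0,0,0,1],[0,0.017,0,0,0,0,1],[0,0.017,0,0,0,0,1],[0,0.017,0,0,0,0,1],[0,0.006,0,0,0,0,1],[0,0.003,0,0,0,0,1],[0,0,0,0,0,0,1]]'
python3 -m inch '[[0,0.0005,0,0,0,0,1],[0,0.0005,0,0,0,0,1],[0,0.0005,0,0,0,0,1],[0,0.0005,0,0,0,0,1],[0,0,0,0,0,0,1],[0,0,0,0,0,0,1],[0,0,0,0,0,0,1],[0,0,0,0,0,0,1],[0,0,0,0,0,0,1],[0,0,0,0,0,0,1]]'
python3 -c "
from h import *
st()"
```

```text
time: 40.5
tool_pos: [0.496, -0.3944, 0.1878]
ee_rot: [-0.065, 2.192, -2.191]
ft_force: [0.5, -0.2, -1.2]
opening: 0.0278
time: 41.33
tool_pos: [0.4959, -0.3943, 0.1859]
ee_rot: [-0.065, 2.191, -2.191]
ft_force: [0.6, -0.1, -1.5]
opening: 0.0282
t 41.33 Ftool [-0.6  1.5  0.1] M [-0.01  0.02  0.  ] hd fix 192.07 bearing 250.98 r 0.4503 tcp [ 0.4959 -0.3943  0.1859] q [-0.78  0.77  1.7   0.    0.67  0.74]
```

```bash

python3 -m inch '[[0,0.0004,0,0,0,0,1],[0,0.0004,0,0,0,0,1],[0,0,0,0,0,0,1],[0,0,0,0,0,0,1],[0,0,0,0,0,0,0.35],[0,0,0,0,0,0,0.35],[0,0,0,0,0,0,0.35],[0,0,0,0,0,0,0.35],[0,0,0,0,0,0,0.35],[0,0,0,0,0,0,0.35]]'
python3 -c "
from h import *
st()"
python3 -m inch '[[0,0,0,0,0,0,0.35],[0,-0.003,0,0,0,0,0.35],[0,-0.006,0,0,0,0,0.35],[0,-0.01,0,0,0,0,0.35],[0,-0.02,0,0,0,0,0.35],[0,-0.03,0,0,0,0,0.35],[0,-0.03,0,0,0,0,0.35],[0,-0.03,0,0,0,0,0.35],[0,-0.03,0,0,0,0,0.35],[0,-0.02,0,0,0,0,0.35]]'
python3 -m inch '[[0,0,-0.03,0,0,0,0.35],[0,0,-0.03,0,0,0,0.35],[0,0,-0.03,0,0,0,0.35],[0,0,-0.03,0,0,0,0.35],[0,0,-0.03,0,0,0,0.35],[0,0,-0.03,0,0,0,0.35],[0,0,-0.03,0,0,0,0.35],[0,0,-0.03,0,0,0,0.35],[0,0,0,0,0,0,0.35],[0,0,0,0,0,0,0.35]]'
python3 - <<'E'
from h import *
import pickle
st()
c=cam("top");save(c,'end.png',(230,95,470,255),3.3);pickle.dump(c,open('d3.pkl','wb'))
E
```

```text
time: 42.17
tool_pos: [0.4959, -0.3944, 0.1851]
ee_rot: [-0.065, 2.191, -2.191]
ft_force: [-0.2, -0.8, 0.5]
opening: 0.0556
t 42.17 Ftool [ 0.3 -0.5  0.8] M [ 0.   -0.07  0.  ] hd fix 192.07 bearing 250.98 r 0.4503 tcp [ 0.4959 -0.3944  0.1851] q [-0.78  0.77  1.7   0.    0.67  0.74]
time: 43.0
tool_pos: [0.4958, -0.3942, 0.3684]
ee_rot: [-0.062, 2.187, -2.193]
ft_force: [0.6, 0.2, -0.1]
opening: 0.0553
time: 43.83
tool_pos: [0.4816, -0.1536, 0.3653]
ee_rot: [-0.066, 2.189, -2.19]
ft_force: [-0.0, -0.1, 0.4]
opening: 0.0557
t 43.83 Ftool [ 0.  -0.4  0.1] M [-0.03  0.01 -0.01] hd fix 192.2 bearing 223.96 r 0.2737 tcp [ 0.4816 -0.1536  0.3653] q [-0.44  0.37  1.89  0.    0.87  1.07]
```

View pics/end.png

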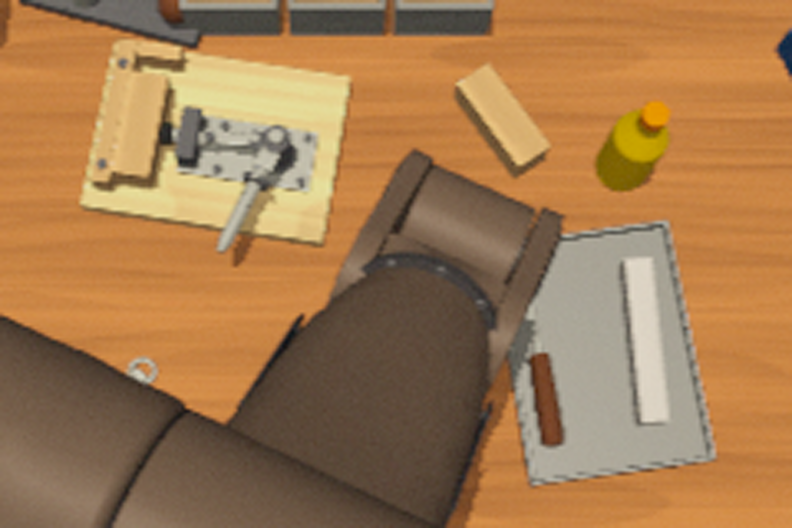

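```bash
python3 - <<'E'
from h import *
import pickle
c=pickle.load(open('d3.pkl','rb'))
A=lambda x,y,z:at(c,230+x/3.3,95+y/3.3,z)[:2]
r=lambda p,o,th:np.array([[np.cos(th),np.sin(th)],[-np.sin(th),np.cos(th)]])@(p-o)
print("tip in fixture",r(A(223,249,.07),np.array([.704,.0024]),-.151))
P=[A(624,259,.034),A(653,257,.034),A(668,421,.034),A(639,425,.034)]
m=np.mean(P,0);print("bar in tray",r(m,np.array([.4836,-.3499]),.14),m)
order.close_job()
E
```

```text
tip in fixture [-0.12901109  0.03710644]
bar in tray [ 0.0028313  -0.04573108] [ 0.49278505 -0.39478856]
the job is handed in; nothing more can be done
```

The blank is clamped, the tube is back in the tray, and I handed the job in after about 44 s of the 72 s allowed. No verdict was reported.

- **Tube onto the handle:** I gripped the aluminium tube in the tray and slid it over the stub until it touched the collar. The push was about 7.5 N. I then backed it off 3.5 mm so the swing would not lean on the collar.
- **Throwing the handle:** I swung the handle with the tube. The spring resisted, then after the dead point the handle pulled the tube along. I pressed it onto the stop with about 8 N, at roughly 163–164° in the fixture's frame.
- **Putting the tube back:** I slid the tube off without side load, laid it in its old place, opened the jaws and moved away.

**Last checks:**
- **Locked:** the stub tip measures about 37 mm to the +y side of the pivot, against the 26 mm required.
- **Blank:** the top view shows it against the fence with the bumper on it. I could not measure the clamping force.
- **Tube:** it lies at about (3, −46) mm in the tray's frame, and the hand is clear with about zero force. I did not measure its height after release, but the tool was at its pick-up height when I let go.
- **Bystanders:** those visible in the last picture look unmoved, but the arm hid most of the wrench, and the mallet and the two standing handles were out of the crop.

**Disagreement:** the top and wrist cameras differed by about 3 mm on where the stub tip was. I used the wrist camera's value for the insertion, and the tube went on without jamming.

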